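Open the drum sander for a change of abrasive

ROBOT

A 7-joint arm with a two-finger parallel gripper is mounted at the origin on a cart in front of the work surface, level with it; the furniture and walls round the work are solid. World frame = base frame: x ahead of the robot, y to its left, z up, the work surface at z = 0. Lengths are in m, angles in rad, forces in N, time in s.
With the tool pointing down it reaches from about 0.35 to 0.9 m from the base axis. Payload 8.1 kg.
Tool frame: the origin (TCP) lies between the finger pads, 19 mm behind the fingertips; this is the grasp point; z points along the fingers, y is the line along which they close (so a half turn about z gives the same grasp; the last joint's range is limited). The gripper opens to 92 mm and grips with 3 to 60 N. Pads are 19 mm wide; open, the fingers measure 130 mm over their backs; the gripper's body (75 mm by 190 mm) begins 47 mm behind the grasp point.
Start: joints at [1.15, 0.434, 0.025, 1.573, -0.012, 1.134, -0.075], TCP at [0.195, -0.594, 0.246] pointing down, gripper open.
Joint ranges: [-2.62, 2.62], [-0.44, 2.09], [-1.27, 1.32], [0.08, 2.57], [-1.32, 4.46], [0.12, 2], [-2.74, 2.74]. Speed limits (rad/s): [2.22, 2.22, 3.01, 3.01, 3.14, 3.14, 3.14].

INTERFACE

Orientations are given as a unit quaternion [x, y, z, w].
In Python, from rig import robot, viewer gives the robot as it stands. Calls block until the motion is done:
- robot.move_ptp(position, orientation): joint-space move of the TCP to a pose.
- robot.move_straight(position, rot=None, feed=0.15): straight line of the TCP; rot=None keeps the orientation; feed is the mean speed in m/s.
- robot.set_joints(angles): joint-space move.
- robot.move_gripper(opening): finger opening in m; the grip force is fixed at half the most; returns when the fingers have stopped.
- robot.hold(seconds).
- robot.inverse_kinematics(position, orientation): joint angles nearest the present ones, or None.
- viewer.grab_frame(name): name is "scene" or "top" or "wrist"; returns a dict with "img" (420x560x3 uint8, blue, green, red), "K" (3x3 intrinsics, pixels), "k1" (the pictures are not rectified: a ray, as slopes to the right and down, at radius r is drawn at 1 + k1 r^2 times it, then the intrinsics apply), "rvec" (rotation vector, rad) and "tvec" (3), from world to camera coordinates, as OpenCV has them. Camera axes: x right, y down, z forward; pixel columns grow to the right and rows downward; lengths in m; the calibration is good to about 2 mm. A picture is of the moment at which its call begins. There is no depth.
A pose or a line that the arm cannot do raises robot.MotionError and nothing moves.
- robot.job_done(): hands the job in; it is judged then, once.
Readings, each from a call of its own:
- robot.get_t(): time.
- robot.get_qpos(): joint angles.
- robot.get_joint_velocities(): joint speeds.
- robot.get_joint_torque(): joint torques, N m.
- robot.get_tcp_pos(): TCP position.
- robot.get_orientation(): TCP orientation.
- robot.get_ft_force(): force on the tool from outside, world axes, zero at the start.
- robot.get_torque(): the same for the moment, N m.
- robot.get_finger_gap(): finger opening in m.
- robot.get_grasp_force(): force on a finger pad.
Only numpy, scipy, OpenCV 4.12 (cv2) and the standard library are available. Lean on these libraries where they do the work, as an engineer would, in place of code of your own. Each camera call takes 0.05 s, during which the arm holds its last target. There are 200 camera calls.

TASK

The drum sander needs a new abrasive strip. With its dust hood still shut, wind the crank on top of its column counter-clockwise (seen from above) until the bed is right down on its stops, so that the strip can be wrapped round the drum; then lift the hood by the bar across its front until its pointer stands at the brass marker on the quadrant. The hood falls shut by itself, so finish while still holding it there by the bar, and neither let it fall, nor shift the marker, nor disturb the other things on the bench.

Things in the scene. Friction and masses are not known exactly. Their poses are not given: they have to be found in the camera images.
- sander: dark grey bench drum sander, too heavy to move: base 240 x 360 mm, origin at the centre of its underside on the bench; x axis to its back, y axis to its left end (seen from the robot at zero yaw), z up. At its right end (y = -145 mm) the column with the crank, 100 x 60 mm, top 209 mm up; at its left end (y = +112 to +122 mm) the end plate with the quadrant; drum, bed and hood between them
- hood: sheet-steel dust hood over the drum, 144 mm front to back, 200 mm wide, top 199 mm above the bench when shut, with a dust port (42 mm across, 26 mm high) on its rear half; weighs 0.4 to 0.75 kg. Origin on the hinge axis; axes as the sander's when shut
- hood_hinge (a joint): angle of the hood in rad: 0 shut, grows as its front edge swings up and back, up to 1.5. Hardly any friction: it falls shut when let go
- hood_axis (a point): middle of the hood's hinge axis, which runs along the sander's y axis, 75 mm behind the sander's centre and 160 mm above the bench
- hood_bar (a point): middle of the bar across the hood's front: a round steel bar 14 mm thick and 124 mm long, parallel to the hinge axis, 203 mm in front of it and 30 mm above it when shut (so 190 mm above the bench), on two brackets 110 mm apart that keep it 50 mm clear of the hood. It turns with the hood and may turn in the fingers
- pointer_tip (a point): tip of the hood's pointer, a flat dark steel arm on the hood's left side that runs straight from the hinge axis along the quadrant, 135.5 mm from the axis; level in front of the axis when the hood is shut
- marker_tip (a point): tip of the brass marker, a block 34 x 10 x 11 mm held by a thumbscrew on the outer face of the quadrant (a steel arc of 130 mm radius about the hinge axis), 135.5 mm from the axis, in the same plane as the pointer's tip: both tips coincide when the hood stands at the mark. The mark lies between 0.48 and 0.88 rad of hood angle
- crank_turn (a joint): angle of the crank in rad, positive counter-clockwise seen from above: 15.0 with the bed right down on its stops, where it can turn no further; starts between 0 and 2.4, so a little over two full turns are to go. Turns with light friction (about 2 N at the knob) and stays where it is left
- crank_axis (a point): point on the crank's upright axis at the height of the middle of its knob, 246 mm above the bench
- crank_knob (a point): middle of the crank's upright black knob: 24 mm thick, 44 mm high, top 268 mm above the bench, 55 mm from the crank's axis; it spins freely on its spindle. Under it lies the crank's arm, top 223 mm above the bench
- bed_top (a point): middle of the bed's upper face, a pale metal table 260 x 196 mm under the drum; sinks 6 mm with every turn of the crank and is 92 mm above the bench when right down
- abrasive_roll: roll of brown abrasive strip standing on end beside the sander, 72 mm across, 50 mm high, origin under its centre: leave it alone
- wax_block: yellow block 35 x 60 x 22 mm by the column, origin under its centre: leave it alone
- sanding_block: wooden sanding block 51 x 92 x 31 mm, origin under its centre: leave it alone
- scissors: scissors with blue handles, 87 x 199 x 9 mm, origin under their centre: leave them alone
- varnish_brush: thin brush 215 mm long near the bench's front edge, origin under its centre: leave it alone
- tuning_fork: steel tuning fork 144 mm long near the bench's front edge, origin under its centre: leave it alone
- parts_box: oak box with a lid, 127 x 195 x 73 mm, right of the sander, origin under its centre: leave it alone
- jar_maple: jar with a black lid, 67 mm across, 74 mm high, right of the sander at the back, origin under its centre: leave it alone

How it is judged:
On the way, in this order (a step that is already met when the one before it is completed fails the run):
1. the bed is wound right down, with the hood still shut (value of joint crank_turn above 14.4 rad and value of joint hood_hinge below 0.08 rad), for 0.2 s.
2. the hood is lifted to the marker by the fingers (distance between pointer_tip and marker_tip below 0.01 m and contact force between the fingers and hood above 1 N), for 0.2 s.
At the end, for the whole second after the job is handed in: The bed is down on its stops (crank within 0.6 rad of its end), the tip of the hood's pointer is within 10 mm of the marker's tip, the hood is still, and the fingers hold it by the bar (TCP within 70 mm of the bar's middle, contact force over 1 N) (all of step 2 and value of joint crank_turn above 14.4 rad and velocity of joint hood_hinge between -0.1 and 0.1 rad/s and distance between hood_bar and the grasp point below 0.07 m); the arm keeps its last pose, push and grip.
It fails at once if the hood is opened before the bed is down (value of joint hood_hinge above 0.12 rad and value of joint crank_turn below 14.2 rad).
It fails at once if the hood falls or slams (velocity of joint hood_hinge below -1.5 rad/s).
It fails at once if the marker is shifted on the quadrant (distance of marker_tip from where it was at the start of the episode above 0.006 m).
It fails at once if another thing on the bench is disturbed (distance of any of abrasive_roll, wax_block, sanding_block, scissors, varnish_brush, tuning_fork, parts_box, jar_maple from where it was at the start of the episode above 0.03 m).
It also fails if it takes over 72 s, if anything falls off the work surface, if the arm or the gripper's body presses on something with over 40 N, if the wrist force passes 120 N, or if a joint passes its speed limit or range.

## Working session

There is one attempt and no reset: what is moved stays moved. The work goes in short steps, each a Python script; the robot and the scene stay as the last script left them, time stands still between calls to the robot, and variables do not carry over. Pictures are saved under pics/ and viewed, at most 10 in all, crops included, and the job is handed in when it is done.

```bash
ls; mkdir -p pics; python3 - <<'E'
from rig import robot, viewer
import cv2, numpy as np, pickle
d={}
for n in ["scene","top","wrist"]:
    f=viewer.grab_frame(n); d[n]=f; cv2.imwrite(f"pics/{n}0.png",f["img"])
    R=cv2.Rodrigues(np.array(f["rvec"],float))[0]; print(n,np.array(f["K"]).round(1).tolist(),f["k1"],(-R.T@np.array(f["tvec"])).round(3),R[2].round(2))
pickle.dump(d,open("f0.pkl","wb"))
print(robot.get_t(),robot.get_orientation())
E
```

```text
pics
scene [[525.3, 0.0, 272.2], [0.0, 525.3, 203.2], [0.0, 0.0, 1.0]] -0.205856422894557 [-0.83  -0.679  1.157] [ 0.75  0.38 -0.55]
top [[422.7, 0.0, 276.1], [0.0, 422.7, 209.0], [0.0, 0.0, 1.0]] -0.0948713776121381 [0.382 0.036 1.468] [ 0.11 -0.02 -0.99]
wrist [[307.3, 0.0, 278.3], [0.0, 307.3, 208.9], [0.0, 0.0, 1.0]] -0.051218607809177856 [ 0.258 -0.573  0.383] [-0.24 -0.08 -0.97]
0.15 [ 9.87407100e-01  1.58198804e-01 -1.24935155e-04 -5.84240204e-04]
```

View pics/scene0.png

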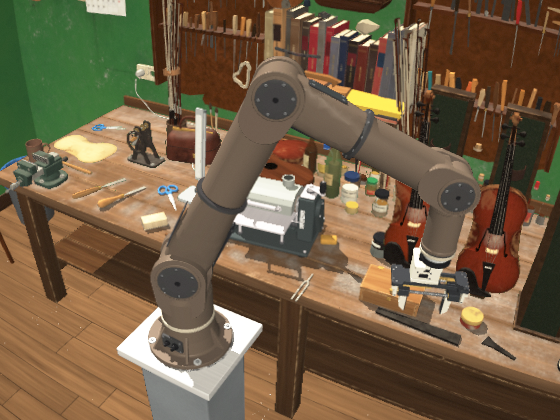

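View pics/top0.png

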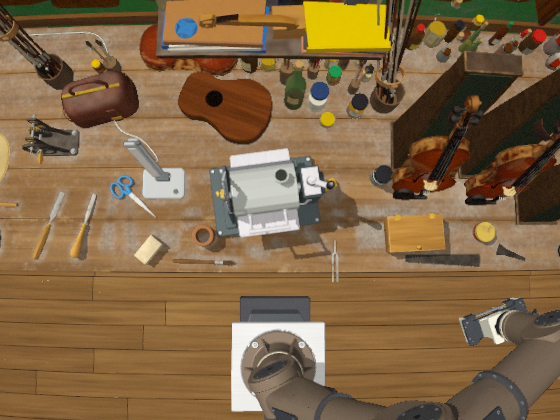

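The scene view shows the arm in front of the sander. The top view shows the sander at about (265,195), slightly rotated, with the column and crank at (318,185) and the bar near (265,215). I'll zoom in on that.

```bash
python3 - <<'E'
import cv2
i=cv2.imread("pics/top0.png")[140:250,200:346]
cv2.imwrite("pics/topc.png",cv2.resize(i,None,fx=5.4,fy=5.4,interpolation=cv2.INTER_CUBIC))
E
```

```text
(no output)
```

View pics/topc.png

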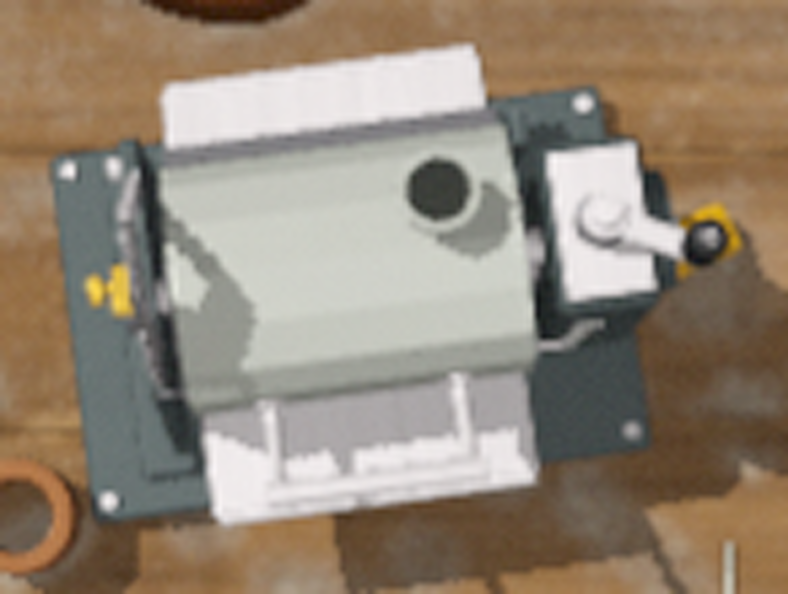

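The crop shows the base bolts (68,170), (583,102), (632,430), (108,500), the hub (605,218), the knob (706,240), the brass marker (118,288) and the bar from (270,495) to (487,465). Next I'll estimate the pose and take closer views with the wrist camera.

```bash
cat > h.py <<'E'
import cv2, numpy as np
from rig import robot, viewer
def ray(f,u,v):
    K=np.array(f["K"],float); p=cv2.undistortPoints(np.array([[[u,v]]],float),K,np.array([f["k1"],0,0,0.]))[0,0]
    R=cv2.Rodrigues(np.array(f["rvec"],float))[0]; t=np.array(f["tvec"],float).ravel()
    d=R.T@np.array([p[0],p[1],1]); return -R.T@t, d/np.linalg.norm(d)
def plane(f,u,v,z):
    c,d=ray(f,u,v); return c+d*(z-c[2])/d[2]
def tri(obs):
    A=np.zeros((3,3));b=np.zeros(3);L=[ray(*o) for o in obs]
    for c,d in L:
        M=np.eye(3)-np.outer(d,d);A+=M;b+=M@c
    p=np.linalg.solve(A,b); return p,[float(np.linalg.norm(np.cross(p-c,d))) for c,d in L]
def proj(f,P):
    return cv2.projectPoints(np.array(P,float).reshape(-1,1,3),np.array(f["rvec"],float),np.array(f["tvec"],float),np.array(f["K"],float),np.array([f["k1"],0,0,0.]))[0][:,0]
E
python3 - <<'E'
from h import *
import pickle
f=pickle.load(open("f0.pkl","rb"))["top"]
g=lambda x,y,z:plane(f,200+x/5.4,140+y/5.4,z)
B=[g(*p,0.02) for p in [(52,160),(600,88),(650,442),(97,522)]]
for b in B: print(b.round(3))
c=np.mean(B,0); d=(B[0]+B[3]-B[1]-B[2]); print("c",c.round(3),"yaw",np.arctan2(-d[0],d[1]),np.linalg.norm(B[0]-B[1]),np.linalg.norm(B[0]-B[3]))
hub,kn=g(605,218,.235),g(706,240,.268);print("hub",hub.round(3),"knob",kn.round(3))
print("bar",g(270,495,.19).round(3),g(487,465,.19).round(3))
robot.move_straight([0.195,-0.594,0.46],feed=.3)
fs=[]
for i,(x,y) in enumerate([(c[0]-.1,c[1]+.08),(c[0]-.1,c[1]-.08)]):
    robot.move_ptp([x,y,.44],[1,0,0,0]); robot.hold(.2)
    w=viewer.grab_frame("wrist"); fs.append(w); cv2.imwrite(f"pics/w{i}.png",w["img"])
pickle.dump(fs,open("fw.pkl","wb"))
print(robot.get_t(),robot.get_qpos())
cv2.imwrite("pics/w01.png",cv2.resize(np.vstack([fs[0]["img"],fs[1]["img"]]),None,fx=.71,fy=.71))
E
```

```text
[0.676 0.238 0.02 ]
[ 0.725 -0.116  0.02 ]
[ 0.495 -0.146  0.02 ]
[0.443 0.205 0.02 ]
c [0.585 0.045 0.02 ] yaw 0.1416167207040391 0.35762988511981336 0.23523556087189545
hub [ 0.601 -0.096  0.235] knob [ 0.584 -0.146  0.268]
bar [0.451 0.089 0.19 ] [ 0.469 -0.033  0.19 ]
4.9333 [ 0.73138638  0.21427716 -0.94364009  1.496883    0.17314701  1.51823422
 -1.77873065]
```

View pics/w0.png

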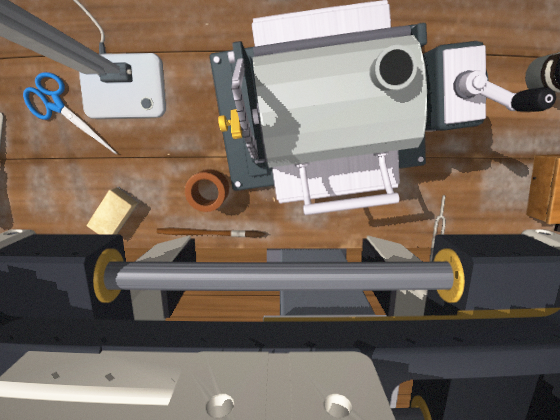

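View pics/w1.png

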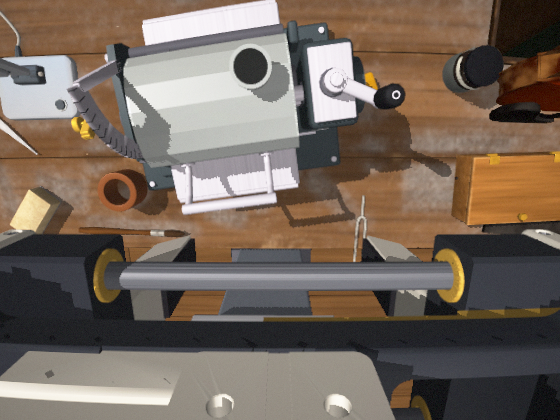

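The wrist views show the knob spindle at (548,99) and (397,95), the hub at (470,85) and (335,80), and the brass marker at (233,124) and (83,127). The bar ends are at (305,209)/(398,199) and (184,208)/(275,200). I'll triangulate these.

```bash
python3 - <<'E'
from h import *
import pickle
t=pickle.load(open("f0.pkl","rb"))["top"]; a,b=pickle.load(open("fw.pkl","rb"))
tc=lambda x,y:(t,200+x/5.4,140+y/5.4)
def show(n,o):
    p,e=tri(o); print(n,p.round(4),np.round(e,4)); return p
K=show("knobtop",[(a,548,99),(b,397,95)]); H=show("hub",[(a,470,85),(b,335,80),tc(605,218)])
L=show("barL",[(a,305,209),(b,184,208)]); R=show("barR",[(a,398,199),(b,275,200)])
d=L-R; yaw=np.arctan2(-d[0],d[1]); print("bar len",np.linalg.norm(d),"yaw",yaw,"mid",(L+R)/2)
def brass(f,u,v,r):
    h=cv2.cvtColor(f["img"],cv2.COLOR_BGR2HSV); m=cv2.inRange(h,(18,150,90),(34,255,255)); k=np.zeros_like(m); cv2.circle(k,(u,v),r,255,-1)
    ys,xs=np.nonzero(m&k); print(len(xs),xs.min(),xs.max(),ys.min(),ys.max()); return xs.mean(),ys.mean()
M=[brass(a,233,124,25),brass(b,83,127,25),brass(t,221,193,8)]; print(np.round(M,1))
show("marker2",[(a,*M[0]),(b,*M[1])]); M=show("marker",[(a,*M[0]),(b,*M[1]),(t,*M[2])])
for yw in (yaw,.1416):
    Rz=np.array([[np.cos(yw),-np.sin(yw)],[np.sin(yw),np.cos(yw)]])
    # sander centre from bar mid, hub, top base corners
    print(yw,"c bar",((L+R)/2)[:2]-Rz@[-.128,0.01],"c hub",H[:2]-Rz@[0,-.145])
    for c in ([.585,.045],):
        print("knob",Rz.T@(K[:2]-c),"hub",Rz.T@(H[:2]-c),"bar",Rz.T@(L[:2]-c),Rz.T@(R[:2]-c),"mk",Rz.T@(M[:2]-c))
im=cv2.hconcat([cv2.resize(a["img"][20:230,195:335],None,fx=2.8,fy=2.8,interpolation=2),cv2.resize(b["img"][20:230,55:195],None,fx=2.8,fy=2.8,interpolation=2)])
cv2.imwrite("pics/mk.png",im)
E
```

```text
knobtop [ 0.586  -0.1492  0.2632] [0.0001 0.0001]
hub [ 0.6063 -0.0979  0.2066] [0.0015 0.0016 0.0007]
barL [0.4522 0.0903 0.1911] [0.0004 0.0004]
barR [ 0.4655 -0.0288  0.1957] [0.0008 0.0008]
bar len 0.11996405926311847 yaw 0.1113059335092162 mid [0.45888324 0.03075    0.19341357]
389 218 241 109 138
320 71 94 117 139
30 217 223 189 197
[[230.8 124.2]
 [ 82.  127.9]
 [220.5 193.5]]
marker2 [0.5562 0.1738 0.2527] [0.0014 0.0014]
marker [0.5569 0.1727 0.2554] [0.001  0.0021 0.0014]
0.1113059335092162 c bar [0.58720192 0.03502964] c hub [0.59021714 0.04616706]
knob [-0.02055559 -0.19306849] hub [ 0.00531449 -0.14441966] bar [-0.12691918  0.05978601] [-0.12691918 -0.0600925 ] mk [-0.0137824   0.13000158]
0.1416 c bar [0.58701342 0.03891438] c hub [0.58585974 0.0456131 ]
knob [-0.02639409 -0.19235729] hub [ 0.00093766 -0.14451437] bar [-0.12505006  0.06360289] [-0.12868111 -0.05622062] mk [-0.0098384   0.13035939]
```

View pics/mk.png

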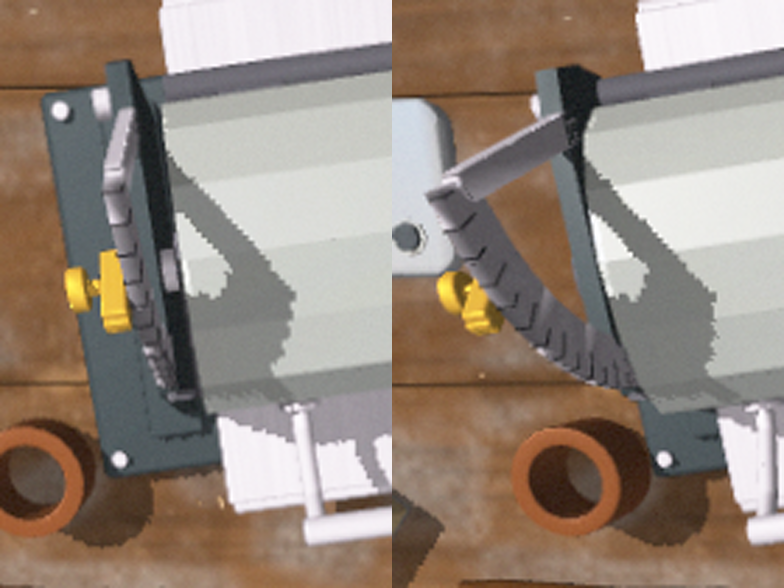

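The measured points agree with the stated sizes: crank radius 54 mm, bar 120 mm at z of about 0.19, base 0.358 x 0.235 m. The crop shows the marker on the quadrant at roughly 0.83 rad. Next I'll check IK, grip the knob and wind it.

```bash
python3 - <<'E'
from h import *
import pickle
a,b=pickle.load(open("fw.pkl","rb"))
k=(plane(a,548,99,.268)+plane(b,397,95,.268))/2
C=np.array([.6057,-.0986]); print("knob",k, "r",np.linalg.norm(k[:2]-C))
ph=np.arctan2(k[1]-C[1],k[0]-C[0]); K=(C+.055*np.array([np.cos(ph),np.sin(ph)])+k[:2])/2
print(K,ph)
best=None
for deg in (100,-80,60,-120,18):
    p=np.radians(deg); q=[np.cos(p/2),np.sin(p/2),0,0]
    J=[robot.inverse_kinematics([C[0]+.055*np.cos(t),C[1]+.055*np.sin(t),.25],q) for t in np.linspace(0,6.28,9)]
    ok=all(j is not None for j in J); print(deg,ok)
    if ok:
        J=np.array(J); print(J.min(0).round(2),J.max(0).round(2))
        if best is None: best=q
q=best
robot.move_gripper(.046)
robot.move_ptp([*K,.36],q); F0=np.array(robot.get_ft_force())
robot.move_straight([*K,.25],feed=.1); print("F",np.array(robot.get_ft_force())-F0)
robot.hold(.1); F0=np.array(robot.get_ft_force())
robot.move_gripper(0.0)
print(robot.get_finger_gap(),robot.get_grasp_force(),np.array(robot.get_ft_force())-F0,robot.get_tcp_pos(),robot.get_t())
pickle.dump(dict(F0=F0,K=K,ph=ph,C=C,q=q),open("s.pkl","wb"))
f=viewer.grab_frame("wrist"); cv2.imwrite("pics/grip.png",f["img"])
E
```

```text
knob [ 0.58549287 -0.14621836  0.268     ] r 0.05172848355125099
[ 0.58485388 -0.14772415] -1.9721212574269602
100 True
[ 0.65  0.59 -1.18  1.39  0.56  1.27 -0.38] [ 0.88  0.76 -1.14  1.67  0.69  1.42 -0.18]
-80 True
[-0.42  0.33  0.21  1.47 -0.29  1.08 -2.74] [ 0.02  0.52  0.58  1.75 -0.08  1.19 -2.66]
60 True
[ 0.6   0.52 -1.02  1.39  0.47  1.22 -0.99] [ 0.81  0.7  -0.99  1.67  0.59  1.36 -0.8 ]
-120 True
[ 0.62  0.54 -1.07  1.39  0.49  1.23  2.13] [ 0.84  0.73 -1.06  1.67  0.63  1.39  2.3 ]
18 True
[ 0.56  0.47 -0.91  1.4   0.39  1.18 -1.67] [ 0.74  0.66 -0.87  1.68  0.52  1.33 -1.47]
F [ 0.11173677  0.57033509 -1.48849808]
0.023447514574809925 29.999767541885376 [1.69627149 0.32443442 0.84562902] [ 0.58511214 -0.14763273  0.25015203] 9.1417
```

View pics/grip.png

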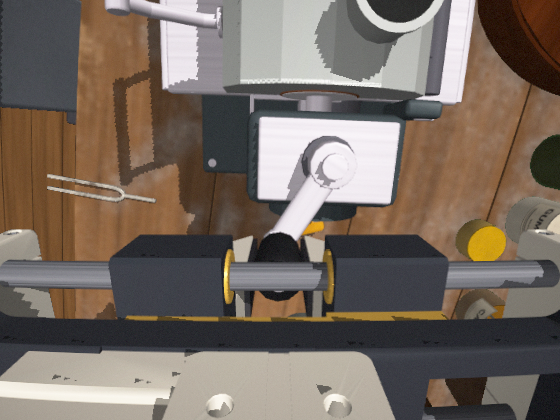

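The picture shows the knob held between the fingers at about (280,265), and the gap of 23.4 mm matches its thickness. Now I'll wind it, correcting the centre from the radial force.

```bash
python3 - <<'E'
from h import *
import pickle
s=pickle.load(open("s.pkl","rb")); C=s["C"].copy(); F0=s["F0"]
p=np.array(robot.get_tcp_pos()); ph0=np.arctan2(p[1]-C[1],p[0]-C[0]); tot=0; n=0; stall=0
while tot<15.2 and robot.get_t()<45:
    st=.35 if tot<11.9 else .1
    ph=ph0+tot+st; e=np.array([np.cos(ph),np.sin(ph)]); tg=np.array([-e[1],e[0]])
    robot.move_straight([*(C+.055*e),.25],feed=.12)
    tot+=st; F=np.array(robot.get_ft_force())-F0; fr=F[:2]@e; ft=F[:2]@tg
    C+=np.clip(fr*.0001,-.001,.001)*e; n+=1
    if n%6==0 or abs(ft)>7: print(round(tot,2),"fr %.1f ft %.1f fz %.1f"%(fr,ft,F[2]),C.round(4),round(robot.get_finger_gap(),4),round(robot.get_t(),2))
    if ft<-12: stall+=1
    if stall>=1 and tot>12 or np.abs(F).max()>45: break
p=np.array(robot.get_tcp_pos()); print(tot,p,robot.get_grasp_force(),robot.get_t())
s["C"]=C; pickle.dump(s,open("s.pkl","wb"))
f=viewer.grab_frame("wrist"); cv2.imwrite("pics/wound.png",f["img"])
E
```

```text
2.1 fr 4.4 ft 1.7 fz 2.3 [ 0.6062 -0.0973] 0.0237 11.04
4.2 fr 4.8 ft 2.7 fz 7.2 [ 0.6065 -0.0955] 0.0236 12.89
6.3 fr 0.9 ft 0.5 fz 5.5 [ 0.6053 -0.0954] 0.0235 14.74
8.4 fr -0.2 ft 2.0 fz 5.5 [ 0.6062 -0.096 ] 0.0233 16.59
10.5 fr 1.6 ft 1.5 fz 7.3 [ 0.6062 -0.0954] 0.0235 18.44
12.35 fr -0.9 ft 2.0 fz 6.0 [ 0.6063 -0.0953] 0.0235 20.23
12.95 fr -0.8 ft 1.0 fz 4.6 [ 0.6063 -0.0953] 0.0233 21.73
13.55 fr 0.0 ft 1.0 fz 5.9 [ 0.6063 -0.0954] 0.0236 23.23
14.05 fr -6.2 ft -13.5 fz 15.0 [ 0.6057 -0.0951] 0.0234 24.48
14.049999999999986 [ 0.65272059 -0.12605812  0.24985479] 30.00336527824402 24.4833
```

The crank stalled after 14.0 rad, inside the expected 12.6–15 and with a clear resisting force, so the bed is on its stops. I'll release it, look, and plan the bar grasp.

```bash
cat >> h.py <<'E'
from scipy.spatial.transform import Rotation
YAW=.14; XS=np.array([np.cos(YAW),np.sin(YAW),0]); YS=np.array([-np.sin(YAW),np.cos(YAW),0]); Z=np.array([0,0,1.])
BAR0=np.array([.4588,.0295,.190])
def ori(beta,sg=1):
    z=np.cos(beta)*XS-np.sin(beta)*Z; x=sg*YS
    return Rotation.from_matrix(np.column_stack([x,np.cross(z,x),z])).as_quat(),z
def barpos(th,b0=BAR0):
    ax=b0+.203*XS-.030*Z; a=np.arctan2(.03,.203)+th; r=np.hypot(.03,.203)
    return ax-r*np.cos(a)*XS+r*np.sin(a)*Z
E
python3 - <<'E'
from h import *
robot.move_gripper(.042)
p=np.array(robot.get_tcp_pos()); robot.move_straight([p[0],p[1],.38],feed=.15)
f=viewer.grab_frame("wrist"); cv2.imwrite("pics/rel.png",f["img"])
for sg in (1,-1):
  for b0,b1 in ((40,75),(50,80),(50,60)):
    for n in range(1):
        qs=[]
        q,z=ori(np.radians(b0),sg); qs.append(robot.inverse_kinematics(list(BAR0-.12*z),list(q)))
        for th in np.linspace(0,.9,5):
            q,z=ori(np.radians(b0+(b1-b0)*th/.9),sg); qs.append(robot.inverse_kinematics(list(barpos(th)),list(q)))
        print(sg,b0,b1,[None if j is None else np.round(j,2).tolist() for j in qs])
E
```

```text
1 40 75 [None, None, [-1.06, -0.19, 0.77, 2.56, 1.6, 0.21, -1.64], [-0.23, -0.08, 0.02, 2.29, 0.1, 0.36, -0.15], [0.88, 0.11, -1.11, 1.99, 0.2, 0.69, -0.19], [0.69, 0.27, -1.06, 1.75, 0.33, 1.02, -0.32]]
1 50 80 [[0.39, -0.34, -0.41, 2.51, -0.68, 0.31, 0.68], [0.88, 0.16, -1.13, 2.53, 2.3, 0.24, -2.3], [-0.41, -0.07, 0.19, 2.4, 0.22, 0.24, -0.27], [0.75, 0.04, -0.93, 2.13, 0.09, 0.55, -0.1], [0.78, 0.18, -1.07, 1.91, 0.25, 0.86, -0.26], [0.74, 0.41, -1.26, 1.67, 0.48, 1.2, -0.46]]
1 50 60 [[0.39, -0.34, -0.41, 2.51, -0.68, 0.31, 0.68], [0.88, 0.16, -1.13, 2.53, 2.3, 0.24, -2.3], [-0.82, -0.13, 0.56, 2.5, 0.91, 0.16, -0.95], [1.15, -0.04, -1.23, 2.26, -0.24, 0.29, 0.26], [-0.22, -0.07, 0.02, 2.18, 0.07, 0.46, -0.11], [0.71, 0.07, -0.92, 1.98, 0.14, 0.6, -0.15]]
-1 40 75 [None, None, [-1.06, -0.19, 0.77, 2.56, 1.6, 0.21, 1.51], [-1.09, -0.21, 0.78, 2.33, 0.54, 0.44, 2.58], None, None]
-1 50 80 [[-0.29, -0.38, 0.02, 2.54, 0.32, 0.3, 2.74], [0.87, 0.15, -1.12, 2.53, 2.31, 0.23, 0.82], [-1.51, -0.4, 1.05, 2.45, 1.05, 0.56, 2.06], [-1.6, -0.41, 1.11, 2.24, 0.74, 0.78, 2.38], None, None]
-1 50 60 [[-0.29, -0.38, 0.02, 2.54, 0.32, 0.3, 2.74], [0.87, 0.15, -1.12, 2.53, 2.31, 0.23, 0.82], [-0.82, -0.13, 0.56, 2.5, 0.91, 0.16, 2.19], [-1.43, -0.4, 0.96, 2.38, 0.97, 0.59, 2.14], [-1.54, -0.43, 1.03, 2.23, 0.85, 0.73, 2.29], None]
```

A 65° pitch leaves more joint margin. I'll go through a central configuration to the pre-grasp and take one combined check picture.

```bash
python3 - <<'E'
from h import *
robot.set_joints([-.2,.2,.02,1.65,0,1.2,-.08]); print(robot.get_tcp_pos())
robot.move_gripper(.032)
q,z=ori(np.radians(65)); B=BAR0+0*z
j=robot.inverse_kinematics(list(B-.10*z),list(q)); print(np.round(j,2))
robot.move_ptp(list(B-.10*z),list(q)); robot.hold(.1)
f=viewer.grab_frame("wrist"); t=viewer.grab_frame("top")
cv2.imwrite("pics/pre.png",f["img"])
P=proj(f,[BAR0,BAR0+.062*YS,BAR0-.062*YS]); print(P.round(1))
im=f["img"].copy()
for p in P: cv2.drawMarker(im,tuple(int(v) for v in p),(0,0,255),0,8,1)
cv2.imwrite("pics/c2.png",np.hstack([cv2.resize(im,(400,300)),cv2.resize(cv2.imread("pics/rel.png"),(400,300))]))
print(robot.get_t(),np.round(robot.get_qpos(),2),robot.get_ft_force())
E
```

```text
[0.55532579 0.04745657 0.35020255]
[-0.18 -0.18 -0.02  2.3   0.04  0.59 -0.09]
[[276.2 215.4]
 [276.  136.8]
 [276.3 284.9]]
28.5917 [-0.18 -0.18 -0.02  2.29  0.04  0.59 -0.09] [ 0.20449733 -0.0575797  -0.48910749]
```

View pics/c2.png

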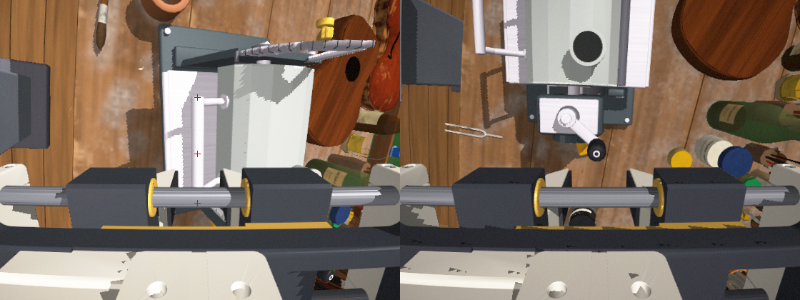

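The predicted bar points lie right on the bar at (197,97)–(197,203), and the crank stands where it was released. Now I'll grasp and lift to 0.5 rad, keeping an eye on forces.

```bash
cat >> h.py <<'E'
import pickle
def lift(th0,th1,st,F0):
    s=pickle.load(open("s.pkl","rb")); b0=s["b0"]; n=max(1,int(np.ceil(abs(th1-th0)/st)))
    for i,th in enumerate(np.linspace(th0,th1,n+1)[1:]):
        q,z=ori(np.radians(65+15*th/.85)); robot.move_straight(list(barpos(th,b0)),rot=list(q),feed=.06)
        F=np.array(robot.get_ft_force())-F0; a=np.arctan2(.03,.203)+th
        fr=F@(-np.cos(a)*XS+np.sin(a)*Z)
        if i%2==0: print(round(th,3),F.round(1),"fr %.1f"%fr,round(robot.get_finger_gap(),4),robot.get_grasp_force())
        if np.linalg.norm(F)>60: print("STOP"); break
    s["th"]=th; pickle.dump(s,open("s.pkl","wb"))
E
python3 - <<'E'
from h import *
s=pickle.load(open("s.pkl","rb"))
q,z=ori(np.radians(65)); B=BAR0
robot.move_straight(list(B),feed=.1); robot.hold(.1); F0=np.array(robot.get_ft_force()); print("F",F0)
robot.move_gripper(0.); robot.hold(.1)
p=np.array(robot.get_tcp_pos()); print(p-B,robot.get_finger_gap(),robot.get_grasp_force(),np.array(robot.get_ft_force())-F0)
s["b0"]=p; s["F0b"]=F0; pickle.dump(s,open("s.pkl","wb"))
if robot.get_finger_gap()>.01:
    lift(0,.5,.05,F0)
    robot.hold(.1); f=viewer.grab_frame("wrist"); t=viewer.grab_frame("top"); cv2.imwrite("pics/l5.png",f["img"]); pickle.dump((f,t),open("fl.pkl","wb"))
print(robot.get_t())
E
```

```text
F [ 0.20848235 -0.63958093 -0.80824931]
[3.48855388e-04 4.80439021e-05 3.39754297e-04] 0.013205847790643281 30.000878870487213 [-0.67847393  0.3126123   5.23024977]
0.05 [ 4.7  0.7 -3.5] fr -5.4 0.0132 29.999318718910217
0.15 [ 2.  1. -3.] fr -2.9 0.0129 30.00241845846176
0.25 [-4.3  0.6 -1.4] fr 3.3 0.013 30.003434121608734
0.35 [-8.4 -0.5  1.8] fr 8.2 0.0131 30.004173517227173
0.45 [-13.7  -1.    6.3] fr 14.9 0.013 30.005057752132416
33.8417
```

```bash
python3 - <<'E'
from h import *
f,t=pickle.load(open("fl.pkl","rb")); s=pickle.load(open("s.pkl","rb"))
b0=s["b0"]; ax=b0+.203*XS-.03*Z
L=lambda th,y,r=.1355: ax+y*YS-r*np.cos(th)*XS+r*np.sin(th)*Z
im=f["img"].copy(); crop=im[0:240,190:560]
o=[]
for th in (.5,.7,.8,.88):
    p=proj(f,[L(th,.13)])[0]; o.append(p.round(1).tolist())
print(o)
cv2.imwrite("pics/l5c.png",cv2.resize(crop,None,fx=2.15,fy=2.15,interpolation=2))
E
```

```text
[[326.3, 25.0], [367.8, 15.5], [392.5, 11.4], [413.8, 8.7]]
```

View pics/l5c.png

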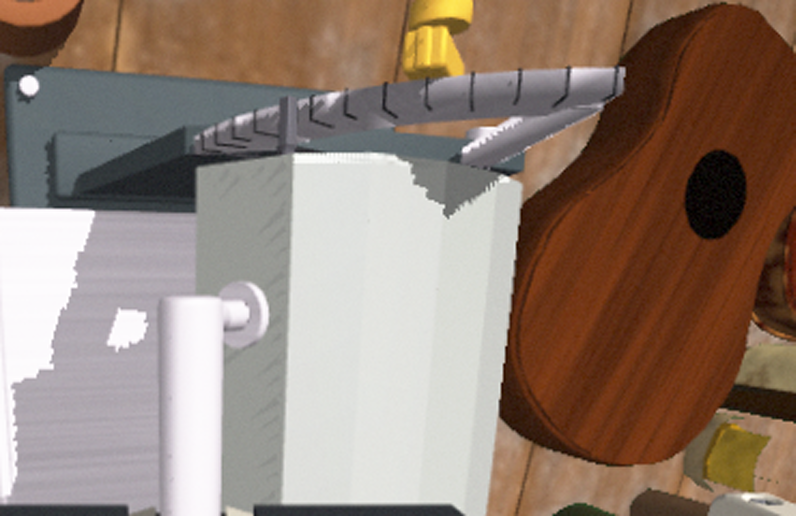

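The pointer tip shows at crop (287,98), below the brass block whose body is at about (435,55), so there is further to lift. I'll compute both angles by triangulation.

```bash
python3 - <<'E'
from h import *
f,t=pickle.load(open("fl.pkl","rb")); s=pickle.load(open("s.pkl","rb")); a,b=pickle.load(open("fw.pkl","rb"))
b0=s["b0"]; ax=b0+.203*XS-.03*Z
def rep(n,P):
    d=P-ax; dx=-d@XS; dz=d[2]; print(n,P.round(4),"y %.4f r %.4f th %.3f"%(d@YS,np.hypot(dx,dz),np.arctan2(dz,dx)))
obs=[(a,236,123.6),(b,87.1,128.9),(f,190+435/2.15,55/2.15)]
for o in (obs,obs[:2],obs[::2],obs[1:]):
    P,e=tri(o); rep("marker",P); print(np.round(e,4))
def pl(n,f,u,v,y):
    c,d=ray(f,u,v); k=((ax+y*YS-c)@YS)/(d@YS); rep(n,c+k*d)
for y in (.100,.105,.110): pl("ptr",f,190+287/2.15,98/2.15,y)
for o in obs: pl("mk plane .1275",*o,.1275)
print("tcp",robot.get_tcp_pos(),"cmd",barpos(.5,b0))
E
```

```text
marker [0.5557 0.1697 0.2496] y 0.1253 r 0.1252 th 0.793
[0.0027 0.002  0.0007]
marker [0.5559 0.1683 0.2528] y 0.1239 r 0.1275 th 0.812
[0.0022 0.0022]
marker [0.5577 0.1704 0.246 ] y 0.1258 r 0.1212 th 0.785
[0.0012 0.0012]
marker [0.5537 0.1691 0.2515] y 0.1250 r 0.1280 th 0.793
[0. 0.]
ptr [0.4981 0.136  0.2917] y 0.1000 r 0.1991 th 0.721
ptr [0.5054 0.1421 0.2733] y 0.1050 r 0.1810 th 0.674
ptr [0.5127 0.1482 0.2548] y 0.1100 r 0.1635 th 0.616
mk plane .1275 [0.5588 0.1723 0.2236] y 0.1275 r 0.1055 th 0.643
mk plane .1275 [0.5538 0.1716 0.2474] y 0.1275 r 0.1248 th 0.771
mk plane .1275 [0.5582 0.1723 0.2446] y 0.1275 r 0.1197 th 0.781
tcp [0.49597609 0.03460855 0.28340315] cmd [0.4979985  0.03502281 0.28399062]
```

Pointer check: with the tip at r = 0.1355 m, the ray gives a hood angle of about 0.51 against 0.50 commanded. The marker comes out near 0.79 rad. I'll lift to 0.77 with radial relief, then compare directly.

```bash
cat >> h.py <<'E'
def lift2(th0,th1,st,dr=0.0):
    s=pickle.load(open("s.pkl","rb")); b0=s["b0"]; F0=s["F0b"]; n=max(1,int(np.ceil(abs(th1-th0)/st)))
    for th in np.linspace(th0,th1,n+1)[1:]:
        a=np.arctan2(.03,.203)+th; e=-np.cos(a)*XS+np.sin(a)*Z
        fr=(np.array(robot.get_ft_force())-F0)@e; dr+=np.clip(fr*.0001,-.0012,.0012)
        q,z=ori(np.radians(65+15*th/.85)); robot.move_straight(list(barpos(th,b0)+dr*e),rot=list(q),feed=.06)
    F=np.array(robot.get_ft_force())-F0
    print(th,dr,F.round(1),"fr %.1f"%(F@e),robot.get_finger_gap(),robot.get_grasp_force())
    s["th"]=th;s["dr"]=dr; pickle.dump(s,open("s.pkl","wb"))
E
python3 - <<'E'
from h import *
lift2(.5,.77,.045); robot.hold(.2)
s=pickle.load(open("s.pkl","rb")); p=np.array(robot.get_tcp_pos())
f=viewer.grab_frame("wrist"); t=viewer.grab_frame("top"); sc=viewer.grab_frame("scene"); pickle.dump((f,t,sc),open("fl2.pkl","wb"))
print(robot.get_t(),p)
im=f["img"]
h=cv2.cvtColor(im,cv2.COLOR_BGR2HSV); m=cv2.inRange(h,(20,150,90),(34,255,255)); ys,xs=np.nonzero(m[:230]); print(len(xs),xs.min() if len(xs) else 0,xs.max() if len(xs) else 0)
c1=cv2.resize(im[0:180,200:440],(800,600),interpolation=2)
cv2.imwrite("pics/l7.png",c1)
E
```

```text
0.77 0.0028087014035037754 [-3.5 -3.5  0.1] fr 2.5 0.01336923089246721 30.00003933906555
36.175 [0.53465042 0.04000306 0.32526076]
1440 298 540
```

View pics/l7.png

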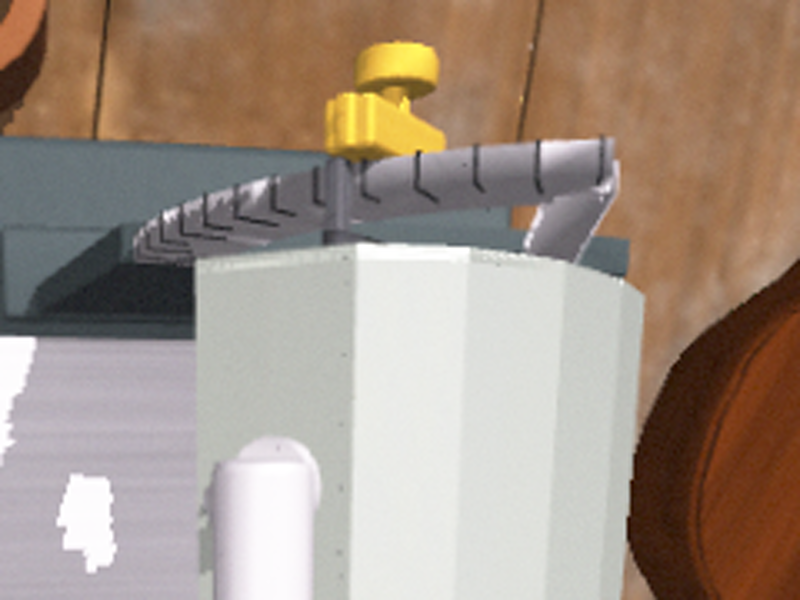

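The pointer tip, at crop (340,160), now stands right next to the outer end of the brass block, whose body spans x from 327 to 445. I'll compare with projected reference points.

```bash
python3 - <<'E'
from h import *
f,t,sc=pickle.load(open("fl2.pkl","rb")); s=pickle.load(open("s.pkl","rb"))
ax=s["b0"]+.203*XS-.03*Z; k=800/240
L=lambda th,y,r,dz=0: ax+y*YS-r*np.cos(th)*XS+(r*np.sin(th)+dz)*Z
for dz in (0,.003):
  for y,rs in ((.117,(.1355,)),(.122,(.1355,.1015)),(.132,(.1355,.1015))):
    for r in rs:
      print(dz,y,r,[((proj(f,[L(th,y,r,dz)])[0]-[200,0])*k).round(0).tolist() for th in (.73,.77,.81,.85)])
h=cv2.cvtColor(f["img"],cv2.COLOR_BGR2HSV); m=cv2.inRange(h,(20,150,90),(34,255,255))[:48,290:340]
for r in range(11,48,2): x=np.nonzero(m[r])[0]; print(round(r*k), (round((x.min()+90)*k),round((x.max()+91)*k)) if len(x) else None,end="; ")
E
```

```text
0 0.117 0.1355 [[317.0, 170.0], [341.0, 166.0], [366.0, 162.0], [392.0, 159.0]]
0 0.122 0.1355 [[317.0, 143.0], [341.0, 138.0], [366.0, 134.0], [392.0, 130.0]]
0 0.122 0.1015 [[403.0, 177.0], [419.0, 175.0], [436.0, 172.0], [454.0, 170.0]]
0 0.132 0.1355 [[318.0, 87.0], [342.0, 82.0], [367.0, 77.0], [394.0, 72.0]]
0 0.132 0.1015 [[404.0, 129.0], [421.0, 126.0], [438.0, 123.0], [456.0, 120.0]]
0.003 0.117 0.1355 [[321.0, 166.0], [345.0, 162.0], [370.0, 158.0], [397.0, 154.0]]
0.003 0.122 0.1355 [[321.0, 138.0], [345.0, 134.0], [371.0, 130.0], [398.0, 125.0]]
0.003 0.122 0.1015 [[407.0, 174.0], [424.0, 171.0], [441.0, 169.0], [459.0, 167.0]]
0.003 0.132 0.1355 [[322.0, 82.0], [346.0, 77.0], [372.0, 72.0], [399.0, 67.0]]
0.003 0.132 0.1015 [[408.0, 125.0], [425.0, 122.0], [443.0, 119.0], [461.0, 116.0]]
37 None; 43 (380, 423); 50 (363, 433); 57 (360, 437); 63 (357, 437); 70 (357, 437); 77 (357, 437); 83 (357, 433); 90 (360, 420); 97 (337, 410); 103 (327, 410); 110 (327, 410); 117 (327, 417); 123 (327, 427); 130 (327, 440); 137 (327, 443); 143 (327, 443); 150 (330, 427); 157 (350, 370);
```

The block edges give the mark at about 0.78 rad and the pointer measures 0.77, roughly 1.5 mm apart and well inside 10 mm. The grip is firm and forces are low, so I'll hand it in.

```bash
python3 - <<'E'
from rig import robot
robot.hold(.5); print(robot.get_grasp_force(),robot.get_tcp_pos(),robot.get_t())
print(robot.job_done())
E
```

```text
29.99993920326233 [0.5347547  0.04000061 0.32535057] 36.675
the job is handed in; nothing more can be done
None
```

I wound the bed down until the crank stalled after 14.0 rad, then lifted the hood and handed in at 36.7 s, still gripping the bar with about 30 N and the pointer roughly 1.5 mm from the marker by my measurement (no verdict was returned).

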